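Stow the suction unit on its ambulance bracket and bolt it in

TASK

Stow the white suction unit for the drive: hang it by its blue handle on the bracket's twin hook, either way round, so that the handle bar rests on both prongs and the unit hangs upright, and let go of it. Then slide the red-paddled gate bolt fully home over the handle into its keeper (if the bolt sticks out across the hook mouth to begin with, push it back first). Leave the other things on the counter standing where they are.

Things in the scene. Friction and masses are not known exactly. Their poses are not given: they have to be found in the camera images.
- bracket: Fixed bracket: white column 150 (x) x 140 (y) x 220 mm, yellow top. Origin on the table under the middle of its front face, x into the column. Twin hook: two level blue arms at y = -36 and +36 mm (10 mm wide, 8 mm thick, upper side 210 mm high) reach from the face to x = -82 mm, ending in upturned tips (x -82 to -70 mm, top 239 mm high; the one at y +36 is 26 mm wide).
- hook_seat (a point): Where the middle of the handle bar's underside should rest: midway between the two arms at their upper side, 46 mm in front of the column face (bracket frame -46, 0, 210 mm). Axes as the bracket.
- keeper (a point): Centre of the bolt's keeper hole (18 mm wide, 14 mm high) in the wider tip at y = +36 mm: bracket frame -76, 36, 228 mm. Across from it on the column's top plate a dark guide arch (28 mm wide, top at 238 mm, bracket x 2 to 16 mm) carries the bolt.
- gate_bolt (a joint): Gate bolt, in m: 0 = fully drawn back (hook mouth open), 0.080 = fully home in the keeper; starts from 0 to 0.060. It slides along the bracket's -x; steel rod 10 mm thick, axis at y = +36 mm, 228 mm high, tip at x = 0.002 - joint. About 3 N moves it and it stays where left.
- bolt_paddle (a point): Middle of the top edge of the upright red paddle that pushes the bolt either way: paddle 10 mm thick (x), 36 mm wide (y), from 224 to 270 mm height. In the bracket frame at x = 0.105 - joint, y = 0.036, z = 0.270.
- unit: Suction unit, loose, about 0.6 kg: white body 64 (x) x 140 (y) x 70 mm with rigid blue handle: bar along y, 130 mm long, 14 mm wide (x), 10 mm high, top at 145 mm, on end posts 10 mm thick at y = -60 and +60 mm. Clear window under the bar 65 mm high, 110 mm long. Origin: middle of the underside, z up. Front and back alike.
- unit_grip (a point): Centre of the unit's handle bar, 140 mm above its underside; axes as the unit.
- defib: Bystander: yellow defibrillator box 100 (x) x 140 (y) x 75 mm, origin middle of the underside.
- bottle: Bystander: white bottle with blue cap, 64 mm diameter, 170 mm high, origin middle of the underside; stands beside the hook.
- jar: Bystander: amber jar with white lid, 64 mm diameter, 120 mm high, origin middle of the underside; stands beside the hook.
- bowl: Bystander: steel bowl, 110 mm diameter, 40 mm high, origin middle of the underside; stands under the hook.
There are look-alikes about, which are no part of the job. What is shaped like the unit but green or orange is not meant.

How it is judged:
By the outcome, as a careful person would: the job done as asked, in the order asked, and still so for the second after the job is handed in, with the robot touching nothing.
It also fails if it takes over 69 s, if anything falls off the work surface, if the arm or the gripper's body presses on something with over 40 N, if the wrist force passes 120 N, or if a joint passes its speed limit or range.

ROBOT

A 6-joint arm with a two-finger parallel gripper is mounted at the origin on the work surface. World frame = base frame: x ahead of the robot, y to its left, z up, the work surface at z = 0. Lengths are in m, angles in rad, forces in N, time in s.
With the tool pointing down it reaches from about 0.375 to 0.9 m from the base axis. Payload 3.1 kg.
Tool frame: the origin (TCP) lies where the fingers leave the gripper's body, on its centre line; the fingertips stand manip.tip_reach ahead of it and the grasp point (between the pads) lies 54 mm ahead of it (manip.tip_reach is the distance from the TCP to the fingertips, in m); z points along the fingers, y is the direction in which the jaws open and shut (so a half turn about z gives the same grasp; the last joint's range is limited). The gripper opens to 85 mm and grips with 20 to 120 N. Pads are 22 mm wide; open, the fingers measure 114 mm over their backs; the gripper's body (76 mm by 85 mm) begins 54 mm behind the grasp point. The pads swing forward as they close: fully open they stand 13 mm farther back than shut.
Start: joints at [1.171, 0.527, 1.433, -0, 1.181, -0.178], TCP at [0.137, 0.61, 0.304] pointing down, gripper open.
Joint ranges: [-3.08, 3.08], [-0.75, 2.2], [0.22, 2.44], [-1.43, 4.57], [0, 2.65], [-2.85, 2.85]. Speed limits (rad/s): [2.79, 2.79, 3.14, 3.14, 3.14, 3.14].

INTERFACE

Orientations are given as a unit quaternion [x, y, z, w].
In Python, from station import manip, cams, order gives the robot as it stands. The module is installed in compiled form; this text tells all that it offers.
- The arm moves only by the tool drive_tool, never from a script. Its arguments are lists of equal length, an entry for each row: "linear": the shift along the tool's x, y, z in mm, a list of three; "rot": the turn, a rotation vector about the tool's x, y, z in degrees, a list of three; "hand": the finger opening in mm, from 0 to 85.4. A call has 1 to 20 rows; each row shifts and turns the pose as measured when the row begins, along the tool's axes as they then stand; what a row does not reach is not made up. A row lasts 1/12 s, in which the tool goes at most 41.7 mm and 7.16 degrees, less where a joint would pass 70% of its speed; a pose out of reach is approached as far as the arm can. A call with a gripper value outside its range is refused whole. The fingers move at their own pace and stop on an object; "force" is the grip in N (left out, the last holds). Time passes only in rows, so rows that do not move let the fingers close. It gives the time, the measured TCP pose, the force and the opening at its end, in the units of the state.
- manip.sense(): the state, without advancing time (a new reading comes with each control period).
- cams.snapshot(name): name is "scene" or "top"; returns the picture (420x560x3 uint8, red, green, blue); there is no depth.
- cams.camera_model(name): a dict with "vfov" (degrees; the focal length in pixels is half the picture's height over the tangent of half this angle, whatever the lens; pixels are square), "cx", "cy" (the principal point, pixels), "rvec" (rotation vector, rad) and "tvec" (3), from world to camera coordinates, as OpenCV has them. Camera axes: x right, y down, z forward; pixel columns grow to the right and rows downward; lengths in m; the calibration is good to about 2 mm. A picture is of the moment at which its call begins. camera_model takes no time and is no camera call.
- order.sign_off(): hands the job in, once; it reports no verdict.
Trained networks look in the newest picture that a camera, given by its name, has taken for a name from the list of things; names that differ only in an ending like _2 or _b are one class to them, and where a whole thing is asked for, a point or a joint stands for the part that bears it (a point fixed in the world has none). Each returns a list of dicts, best first, with "score" (0 to 1); they miss things now and then, are a little off and sometimes report something else, mostly with a low value. They report only what shows in the picture. A call takes as long as a camera call. They do not tell look-alikes from the thing itself.
- cams.regions_of(label, camera): "pixels" (420x560 bool, what is visible of it) and "rect" ([left, top, right, bottom] in pixels, round what is visible of it).
- cams.spot_point(label, camera): "at" ([column, row] in pixels: a listed point, or the origin of a listed thing).
The state is a dict: "t": time; "q": joint angles; "qd": joint speeds; "tau": joint torques, N m; "tcp_pos": TCP position; "tool_rot": TCP orientation; "force": force on the tool from outside, world axes, zero at the start; "ft_torque": the same for the moment, N m; "finger_gap": opening from 0.0 (shut) to 1.0 (fully open).
Only numpy, scipy, OpenCV 4.12 (cv2) and the standard library are available. Lean on these libraries where they do the work, as an engineer would, in place of code of your own. Each camera call takes 0.05 s, during which the arm holds its last target. There are 200 camera calls.

## Working session

There is one attempt and no reset: what is moved stays moved. The work goes in short steps, Python scripts to look and compute and a tool call to move; the robot and the scene stay as the last step left them, time stands still between calls to the robot, and variables do not carry over. Pictures are saved under pics/ and viewed, about 8 in all and at most 12, crops included, and the job is handed in when it is done.

Besides the shell and the picture viewer there is one more tool, called after "Call:" in YAML: its name, and indented under it one key for each argument. drive_tool: Moves the arm, as the interface text tells. Its arguments: {"type":"object","properties":{"linear":{"type":"array","items":{"type":"array","items":{"type":"number"}}},"rot":{"type":"array","items":{"type":"array","items":{"type":"number"}}},"hand":{"type":"array","items":{"type":"number"}},"force":{"type":"number"}},"required":["linear","rot","hand"]}

```bash
mkdir -p pics; python3 - <<'E'
from station import manip,cams
import cv2,numpy as np
s=manip.sense();print(s['t'],s['tcp_pos'],s['tool_rot'],s['finger_gap'],manip.tip_reach)
for n in('scene','top'):
    im=cams.snapshot(n);cv2.imwrite(f'pics/{n}0.png',im[:,:,::-1]);print(n,cams.camera_model(n))
    for l in('unit','unit_grip','bracket','hook_seat','keeper','bolt_paddle','defib','bottle','jar','bowl'):
        print(l,[(np.round(d['at']).tolist(),round(d['score'],2)) for d in cams.spot_point(l,n)])
print(manip.sense()['t'])
E
```

```text
0.0 [0.13722641 0.60917524 0.30293706] [ 1.10674415e-01  9.93856120e-01 -1.04106359e-03 -3.21901077e-04] 1.0006813877301546 0.0726
scene {'vfov': 54.608729619377435, 'cx': 286.27435036457547, 'cy': 205.0594653245187, 'rvec': array([ 2.06094859,  1.00702719, -0.473937  ]), 'tvec': array([-0.38517562, -0.10273277,  1.42991536])}
unit [([327.0, 201.0], 0.94), ([365.0, 176.0], 0.9), ([377.0, 224.0], 0.76)]
unit_grip [([329.0, 168.0], 0.92), ([388.0, 187.0], 0.77), ([368.0, 143.0], 0.66)]
bracket [([281.0, 261.0], 0.97)]
hook_seat [([272.0, 187.0], 0.71)]
keeper [([280.0, 175.0], 0.91)]
bolt_paddle [([314.0, 196.0], 0.83)]
defib [([123.0, 309.0], 0.57)]
bottle [([313.0, 199.0], 0.56)]
jar [([223.0, 244.0], 0.77)]
bowl [([267.0, 246.0], 0.73)]
top {'vfov': 55.5531555057949, 'cx': 280.56615817469896, 'cy': 206.36498849326156, 'rvec': array([ 2.02755347, -2.15386763,  0.25823531]), 'tvec': array([0.11605467, 0.56808603, 1.06861703])}
unit [([132.0, 276.0], 0.97), ([188.0, 207.0], 0.81), ([200.0, 266.0], 0.75)]
unit_grip [([113.0, 274.0], 0.81), ([190.0, 261.0], 0.76), ([176.0, 191.0], 0.67), ([205.0, 265.0], 0.23), ([289.0, 158.0], 0.22)]
bracket [([295.0, 222.0], 0.73), ([200.0, 268.0], 0.24), ([251.0, 259.0], 0.23)]
hook_seat []
keeper [([276.0, 235.0], 0.9)]
bolt_paddle [([287.0, 158.0], 0.84)]
defib [([431.0, 248.0], 0.75)]
bottle [([252.0, 259.0], 0.61)]
jar [([327.0, 268.0], 0.85)]
bowl [([295.0, 244.0], 0.81)]
1.1
```

View both.

```bash
python3 - <<'E'
import cv2,numpy as np
a=cv2.imread('pics/scene0.png');b=cv2.imread('pics/top0.png')
c=lambda i,x,y,w,h:cv2.resize(i[y:y+h,x:x+w],(800,300),interpolation=cv2.INTER_CUBIC)
cv2.imwrite('pics/both.png',np.vstack([cv2.resize(a[110:310,90:440],(790,451))[:, :],]))
cv2.imwrite('pics/topc.png',cv2.resize(b[120:330,80:400],(790,518),interpolation=cv2.INTER_CUBIC))
E
```

```text
(no output)
```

View pics/both.png

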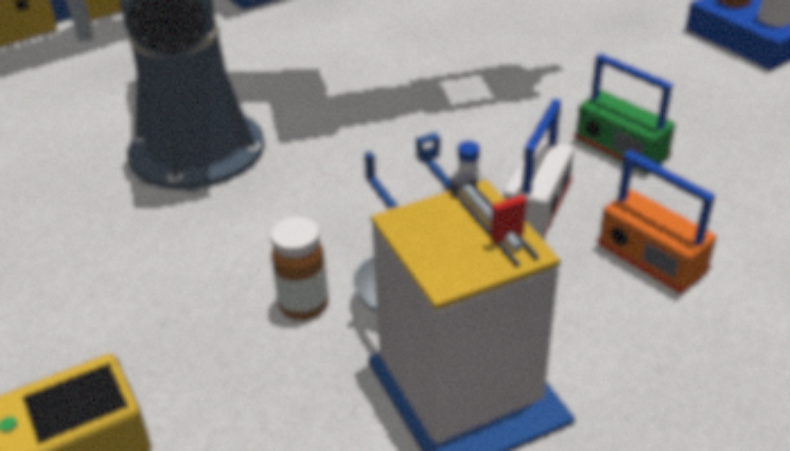

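View pics/topc.png

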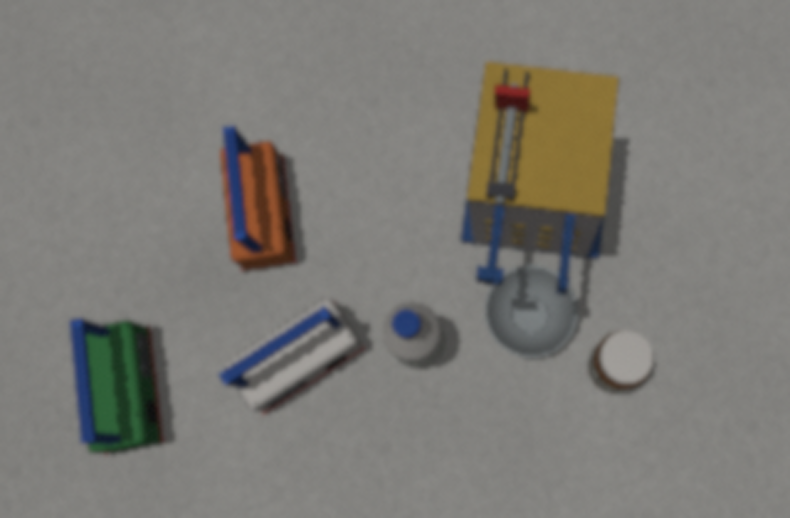

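Three unit-shaped candidates (top pixels): orange (188,207), green (132,276), white (200,266). White at top (200,266) / scene (327,201) fits the description. The crops above show that colour clearly. The bolt paddle appears at the rear of its slot, so the bolt is drawn back or nearly so.

```bash
cat > h.py <<'E'
import cv2,numpy as np
from scipy.optimize import minimize,least_squares
from scipy.spatial.transform import Rotation as R
from station import manip,cams
M={n:cams.camera_model(n) for n in('scene','top')}
def K(n):
    m=M[n];f=210/np.tan(np.radians(m['vfov']/2));return np.array([[f,0,m['cx']],[0,f,m['cy']],[0,0,1.]])
def proj(P,n): return cv2.projectPoints(np.array(P,float).reshape(-1,1,3),M[n]['rvec'],M[n]['tvec'],K(n),None)[0][:,0]
def atz(px,n,z):
    Rm=cv2.Rodrigues(M[n]['rvec'])[0];c=-Rm.T@M[n]['tvec'];d=Rm.T@np.linalg.inv(K(n))@[px[0],px[1],1];return (c+d*(z-c[2])/d[2])[:2]
def tri(a,b):
    P=[K(n)@np.c_[cv2.Rodrigues(M[n]['rvec'])[0],M[n]['tvec']] for n in('scene','top')]
    X=cv2.triangulatePoints(*P,np.array(a,float).reshape(2,1),np.array(b,float).reshape(2,1))[:,0];return X[:3]/X[3]
def box(x0,x1,y0,y1,z0,z1): return np.array([[x,y,z] for x in(x0,x1) for y in(y0,y1) for z in(z0,z1)])
UBLUE=[box(-.007,.007,-.065,.065,.135,.145),box(-.007,.007,-.065,-.055,.07,.145),box(-.007,.007,.055,.065,.07,.145)]
UBODY=[box(-.032,.032,-.07,.07,0,.07)]
PLATE=[box(0,.15,-.07,.07,.219,.2195)]
def world(P,p): 
    c,s=np.cos(p[2]),np.sin(p[2]);return np.c_[p[0]+c*P[:,0]-s*P[:,1],p[1]+s*P[:,0]+c*P[:,1],P[:,2]+(p[3] if len(p)>3 else 0)]
def render(boxes,p,n,S=4):
    m=np.zeros((420*S,560*S),np.uint8)
    for b in boxes:
        q=cv2.convexHull(((proj(world(b,p),n)+.5)*S-.5).astype(np.float32));cv2.fillConvexPoly(m,np.round(q).astype(np.int32),255)
    return cv2.resize(m,(560,420),interpolation=cv2.INTER_AREA)/255.
def fit(boxes,masks,p0,step=(.01,.01,.15)):
    def cost(p): return sum(np.abs(cv2.GaussianBlur(render(boxes,p,n)-masks[n],(0,0),1)).sum()/masks[n].sum() for n in masks)
    best=None
    for k in range(3):
        x0=p0 if best is None else best.x
        sim=np.array([x0]+[np.array(x0)+np.eye(len(x0))[i]*step[i]/(2**k) for i in range(len(x0))])
        r=minimize(cost,x0,method='Nelder-Mead',options=dict(initial_simplex=sim,xatol=1e-4,fatol=1e-4))
        if best is None or r.fun<best.fun:best=r
    return best.x,best.fun
E
python3 - <<'E'
from h import *
im={n:cv2.imread(f'pics/{n}0.png') for n in M}
for n in M: cams.snapshot(n)
g=tri((329,168),(190,261));print('grip tri',g, 'seat-keeper',tri((280,175),(276,235)),'paddle',tri((314,196),(287,158)))
hsv={n:cv2.cvtColor(im[n],cv2.COLOR_BGR2HSV) for n in M}
def near(m,px):
    k,l,st,c=cv2.connectedComponentsWithStats(m.astype(np.uint8));ys,xs=np.nonzero(m);i=np.argmin((xs-px[0])**2+(ys-px[1])**2);return (l==l[ys[i],xs[i]]).astype(float)
yel={n:near(cv2.inRange(hsv[n],(15,110,60),(35,255,255))>0,p) for n,p in(('scene',(287,215)),('top',(305,175)))}
# fill bolt etc
yel={n:cv2.morphologyEx(m,cv2.MORPH_CLOSE,np.ones((15,15))) for n,m in yel.items()}
k=tri((280,175),(276,235));pd=tri((314,196),(287,158));d=pd-k;yaw=np.arctan2(d[1],d[0]);print('yaw',yaw,np.hypot(*d[:2]))
c,s=np.cos(yaw),np.sin(yaw);b0=k[:2]-[c*-.076-s*.036,s*-.076+c*.036]
print('b0',b0)
for sel in(('scene','top'),('scene',),('top',)):
    print('bracket',sel,fit(PLATE,{n:yel[n] for n in sel},[*b0,yaw]))
blue={n:near(cv2.inRange(hsv[n],(105,110,30),(130,255,255))>0,p) for n,p in(('scene',(329,165)),('top',(190,261)))}
print({n:m.sum() for n,m in blue.items()},{n:m.sum() for n,m in yel.items()})
for sel in(('scene','top'),('top',),('scene',)):
  rs=[fit(UBLUE,{n:blue[n] for n in sel},[*g[:2],y]) for y in np.arange(0,np.pi,.5)]
  print('unit',sel,min(rs,key=lambda r:r[1]))
for l,ps,pt in(('jar',(223,244),(327,268)),('bowl',(267,246),(295,244)),('bottle',(313,199),(252,259)),('defib',(123,309),(431,248))): print(l,tri(ps,pt),atz(pt,'top',0))
print('base px',proj([0,0,0],'top'))
E
```

```text
grip tri [0.42511109 0.32566005 0.12598517] seat-keeper [0.4670957  0.09929975 0.21738547] paddle [0.64222574 0.06103736 0.27352129]
yaw -0.21509986780946622 0.17926109179355015
b0 [0.53366027 0.04790754]
bracket ('scene', 'top') (array([ 0.54376188,  0.04054106, -0.18285303]), np.float64(0.2955137034108175))
bracket ('scene',) (array([ 0.54644282,  0.0397541 , -0.18447074]), np.float64(0.19157025403769415))
bracket ('top',) (array([ 0.53979955,  0.04210592, -0.17562685]), np.float64(0.0373345487826747))
{'scene': np.float64(145.0), 'top': np.float64(197.0)} {'scene': np.float64(2295.0), 'top': np.float64(3061.0)}
unit ('scene', 'top') (array([0.42793955, 0.32387959, 0.59524865]), np.float64(1.9835017627689224))
unit ('top',) (array([0.43005242, 0.32401492, 0.53139626]), np.float64(0.9122126007763512))
unit ('scene',) (array([0.41981255, 0.33085054, 0.60136088]), np.float64(1.0188909209207864))
jar [ 0.39610775 -0.04665829  0.00084784] [ 0.39793112 -0.04345106]
bowl [ 0.4749203   0.04588845 -0.0019101 ] [0.47407042 0.04506555]
bottle [0.44969557 0.19602136 0.0773643 ] [0.43738736 0.17436874]
defib [ 0.43760679 -0.35727651 -0.00224705] [ 0.43788478 -0.35499082]
base px [[323.86554892 418.31491229]]
```

```bash
cat > seg.py <<'E'
from h import *
def near(m,px):
    k,l,st,c=cv2.connectedComponentsWithStats(m.astype(np.uint8));ys,xs=np.nonzero(m);i=np.argmin((xs-px[0])**2+(ys-px[1])**2);return (l==l[ys[i],xs[i]]).astype(float)
E
python3 - <<'E'
from seg import *
im={n:cams.snapshot(n)[:,:,::-1].copy() for n in M}
for n in M: 
  for d in cams.regions_of('unit',n): print(n,d['rect'],d['score'],d['pixels'].sum())
  hsv=cv2.cvtColor(im[n],cv2.COLOR_BGR2HSV)
  p=(329,165) if n=='scene' else (190,261)
  x,y=p;print(n);
  for dy in range(-14,22,3): print([tuple(int(v) for v in hsv[y+dy,x+dx]) for dx in range(-12,13,4)])
print(atz((171,273),'top',.145),atz((216,247),'top',.145))
out=[]
for n,p,w in(('scene',[.428,.324,.595],(300,140)),('top',[.43,.324,.55],(150,220))):
    o=cv2.resize(im[n],None,fx=5,fy=5,interpolation=cv2.INTER_CUBIC)
    for b in UBLUE+UBODY:
        q=(proj(world(b,p),n)+.5)*5
        cv2.polylines(o,[np.round(cv2.convexHull(q.astype(np.float32))).astype(int)],True,(0,255,0),1)
    out.append(o[w[1]*5:w[1]*5+450,w[0]*5:w[0]*5+395])
cv2.imwrite('pics/ov.png',np.hstack(out))
E
```

```text
scene [311.7, 156.9, 344.1, 213.0] 0.77 966
scene [345.8, 133.1, 388.9, 181.2] 0.7 1229
scene [354.0, 178.3, 407.8, 241.7] 0.62 1914
scene [250.8, 171.7, 340.5, 324.8] 0.58 9082
scene [291.1, 172.7, 303.7, 185.5] 0.26 102
scene
[(0, 4, 114), (10, 7, 114), (160, 7, 116), (0, 3, 186), (6, 6, 197), (15, 3, 200), (12, 6, 199)]
[(0, 2, 132), (8, 6, 161), (0, 5, 167), (23, 5, 198), (115, 18, 188), (115, 73, 178), (0, 4, 201)]
[(10, 4, 199), (6, 6, 200), (15, 3, 197), (8, 5, 200), (113, 105, 173), (115, 104, 135), (20, 4, 197)]
[(0, 5, 203), (24, 6, 199), (10, 4, 199), (130, 8, 192), (111, 196, 163), (115, 51, 114), (24, 6, 198)]
[(30, 3, 203), (23, 5, 198), (10, 4, 197), (115, 73, 177), (111, 203, 137), (113, 27, 125), (10, 4, 196)]
[(0, 3, 198), (23, 5, 201), (45, 3, 193), (112, 183, 167), (111, 159, 90), (116, 13, 141), (0, 4, 194)]
[(20, 4, 201), (30, 5, 202), (115, 45, 185), (113, 169, 157), (117, 44, 104), (113, 16, 147), (15, 8, 196)]
[(10, 4, 202), (15, 3, 198), (112, 165, 170), (118, 30, 155), (115, 42, 103), (115, 9, 168), (165, 3, 193)]
[(10, 4, 199), (108, 7, 186), (111, 190, 16
[... 1100 characters left out ...]
(18, 11, 118), (23, 11, 94)]
[(115, 47, 124), (111, 169, 113), (113, 107, 105), (15, 7, 138), (15, 10, 102), (23, 11, 93), (20, 11, 143)]
[(111, 168, 114), (114, 76, 107), (18, 9, 137), (18, 13, 96), (15, 10, 98), (17, 12, 150), (17, 11, 161)]
[(114, 80, 96), (15, 8, 129), (18, 14, 94), (18, 12, 105), (17, 11, 156), (15, 10, 161), (15, 11, 144)]
[(114, 97, 50), (10, 8, 90), (20, 13, 115), (17, 11, 156), (17, 11, 161), (20, 11, 137), (15, 8, 67)]
[(135, 5, 100), (18, 10, 122), (17, 11, 160), (15, 10, 159), (18, 10, 127), (15, 8, 61), (3, 46, 61)]
[(18, 9, 139), (21, 11, 161), (17, 11, 158), (20, 13, 119), (0, 14, 54), (3, 38, 67), (15, 10, 104)]
[0.3969759  0.37273932] [0.45696398 0.25621935]
```

View pics/ov.png

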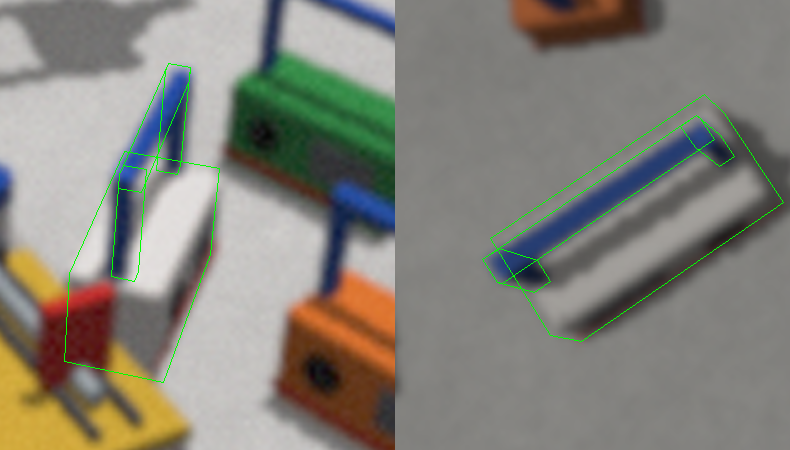

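The crop confirms the white unit with the blue handle. The fit is about 1 px (2–3 mm) off. I'll refine it with a looser blue mask, and also overlay the bracket.

```bash
python3 - <<'E'
from seg import *
im={n:cv2.imread(f'pics/{n}0.png') for n in M}
hsv={n:cv2.cvtColor(im[n],cv2.COLOR_BGR2HSV) for n in M}
blue={n:near(cv2.inRange(hsv[n],(100,60,30),(130,255,255))>0,p) for n,p in(('scene',(329,165)),('top',(190,261)))}
print({n:m.sum() for n,m in blue.items()})
for sel in(('scene','top'),('top',),('scene',)): print('unit',sel,fit(UBLUE,{n:blue[n] for n in sel},[.428,.322,.57]))
print('bar ends top', atz((171,273),'top',.145))
HK=[box(-.082,0,y-.005,y+.005,.202,.21) for y in(-.036,.036)]+[box(-.082,-.07,-.041,-.031,.202,.239),box(-.082,-.07,.023,.049,.202,.239)]
hb={n:near(cv2.inRange(hsv[n],(100,60,30),(130,255,255))>0,p) for n,p in(('top',(278,231)),)}
for n,p,w in(('scene',[.5437,.0405,-.1829],(220,150)),('top',[.5398,.0421,-.1756],(250,130))):
    o=cv2.resize(im[n],None,fx=4,fy=4,interpolation=cv2.INTER_CUBIC)
    for b in HK+PLATE+[box(.1,.11,.018,.054,.224,.27)]:
        cv2.polylines(o,[np.round(cv2.convexHull(((proj(world(b,p),n)+.5)*4).astype(np.float32))).astype(int)],True,(0,255,0),1)
    im[n]=o[w[1]*4:w[1]*4+560,w[0]*4:w[0]*4+395]
cv2.imwrite('pics/ov2.png',np.hstack([im['scene'],im['top']]))
E
```

```text
{'scene': np.float64(203.0), 'top': np.float64(276.0)}
unit ('scene', 'top') (array([0.4283514 , 0.32309315, 0.5648791 ]), np.float64(0.9147001178159839))
unit ('top',) (array([0.42872903, 0.32169263, 0.52270956]), np.float64(0.381869849389031))
unit ('scene',) (array([0.4258421 , 0.32476852, 0.57266544]), np.float64(0.49772226127359814))
bar ends top [0.3969759  0.37273932]
```

View pics/ov2.png

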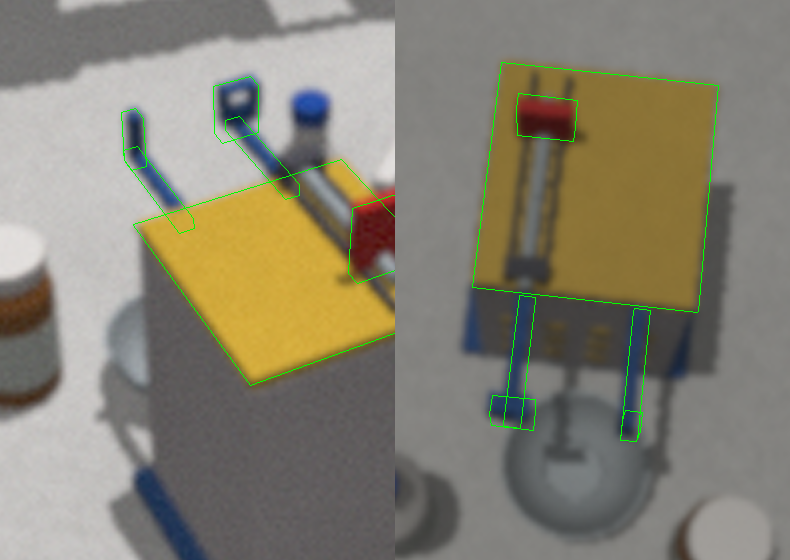

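```bash
cat > plan.py <<'E'
import sys
from h import *
# plan.py x y z yaw_deg(of tool y) n
x,y,z,a,n=map(float,sys.argv[1:6]);n=int(n);s=manip.sense()
p=np.array(s['tcp_pos']);r=R.from_quat(s['tool_rot']);t=np.array([x,y,z]);a=np.radians(a)
Y=np.array([np.cos(a),np.sin(a),0]);Z=np.array([0,0,-1.]);g=R.from_matrix(np.c_[np.cross(Y,Z),Y,Z])
rv=(r.inv()*g).as_rotvec()
print('t',s['t'],'p',p.round(4),'toolY',np.degrees(np.arctan2(*r.as_matrix()[1::-1,1])).round(2),'gap',s['finger_gap'],'F',np.round(s['force'],1))
print('rot row',np.degrees(rv/n).round(2).tolist())
print([[round(v) if abs(v)>8 else round(v,1) for v in 1000*((r*R.from_rotvec(rv*k/n)).inv().apply((t-p)/n))] for k in range(n)])
E
python3 plan.py .428 .323 .303 31.2 14
```

```text
t 1.4 p [0.1375 0.6097 0.3039] toolY 77.29 gap 0.9951055163565514 F [ 0.2 -1.  -0. ]
rot row [0.0, 0.0, 3.29]
[[-25, -15, np.float64(0.1)], [-26, -14, np.float64(0.1)], [-26, -12, np.float64(0.1)], [-27, -11, np.float64(0.1)], [-28, -9, np.float64(0.1)], [-28, np.float64(-7.8), np.float64(0.1)], [-29, np.float64(-6.1), np.float64(0.1)], [-29, np.float64(-4.5), np.float64(0.1)], [-29, np.float64(-2.8), np.float64(0.1)], [-29, np.float64(-1.2), np.float64(0.1)], [-29, np.float64(0.5), np.float64(0.1)], [-29, np.float64(2.2), np.float64(0.1)], [-29, np.float64(3.9), np.float64(0.1)], [-29, np.float64(5.5), np.float64(0.1)]]
```

Call:
drive_tool:
  linear:
    - [-25,-15,0]
    - [-26,-14,0]
    - [-26,-12,0]
    - [-27,-11,0]
    - [-28,-9,0]
    - [-28,-8,0]
    - [-29,-6,0]
    - [-29,-4,0]
    - [-29,-3,0]
    - [-29,-1,0]
    - [-29,0,0]
    - [-29,2,0]
    - [-29,4,0]
    - [-29,6,0]
    - [0,0,0]
  rot:
    - [0,0,3.3]
    - [0,0,3.3]
    - [0,0,3.3]
    - [0,0,3.3]
    - [0,0,3.3]
    - [0,0,3.3]
    - [0,0,3.3]
    - [0,0,3.3]
    - [0,0,3.3]
    - [0,0,3.3]
    - [0,0,3.3]
    - [0,0,3.3]
    - [0,0,3.3]
    - [0,0,3.3]
    - [0,0,0]
  hand: [85,85,85,85,85,85,85,85,85,85,85,85,85,85,85]

```text
t: 2.65
tcp_pos: [0.438, 0.3093, 0.3047]
tool_rot: [0.506, 0.862, 0.005, 0.001]
force: [-0.1, 0.3, 0.2]
finger_gap: 0.993
```

```bash
python3 plan.py .428 .323 .196 31.2 5
```

```text
t 2.65 p [0.438  0.3093 0.3047] toolY 29.17 gap 0.9933214952022635 F [-0.1  0.3  0.2]
rot row [0.11, -0.03, -0.41]
[[np.float64(3.3), np.float64(-0.6), 22], [np.float64(3.3), np.float64(-0.6), 22], [np.float64(3.3), np.float64(-0.5), 22], [np.float64(3.4), np.float64(-0.4), 22], [np.float64(3.4), np.float64(-0.4), 22]]
```

Call:
drive_tool:
  linear:
    - [3.3,-0.5,22]
    - [3.3,-0.5,22]
    - [3.3,-0.5,22]
    - [3.4,-0.4,22]
    - [3.4,-0.4,20]
    - [0,0,0]
  rot:
    - [0,0,-0.4]
    - [0,0,-0.4]
    - [0,0,-0.4]
    - [0,0,-0.4]
    - [0,0,-0.4]
    - [0,0,0]
  hand: [60,60,60,60,60,60]

```text
t: 3.15
tcp_pos: [0.433, 0.3236, 0.1963]
tool_rot: [0.493, 0.87, 0.009, 0.004]
force: [0.1, -0.1, -0.2]
finger_gap: 0.703
```

```bash
python3 plan.py .428 .323 .196 31.2 2; python3 - <<'E'
from h import *
o=[]
for n,(x,y) in(('scene',(270,120)),('top',(140,200))):
    i=cams.snapshot(n)[:,:,::-1];o.append(cv2.resize(i[y:y+100,x:x+100],(400,400),interpolation=cv2.INTER_CUBIC))
cv2.imwrite('pics/pre.png',np.hstack(o)[:,:800])
E
```

```text
t 3.15 p [0.433  0.3236 0.1963] toolY 30.96 gap 0.7025112906339778 F [ 0.1 -0.1 -0.2]
rot row [0.59, -0.04, -0.12]
[[np.float64(1.0), np.float64(-2.3), np.float64(0.1)], [np.float64(1.0), np.float64(-2.3), np.float64(0.1)]]
```

View pics/pre.png

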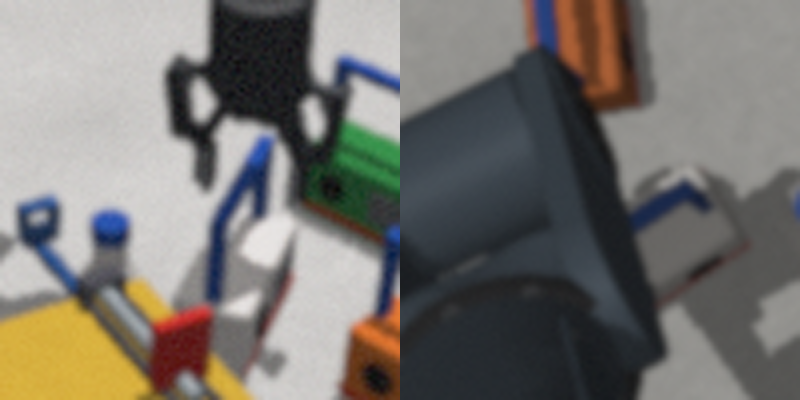

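The jaws straddle the blue bar: finger tips at about scene (321,166) and (345,170), bar top end at (335,157). Closing.

Call:
drive_tool:
  linear:
    - [1,-2.3,0]
    - [1,-2.3,0]
    - [0,0,0]
    - [0,0,0]
    - [0,0,0]
    - [0,0,0]
    - [0,0,0]
    - [0,0,0]
  rot:
    - [0.6,0,0]
    - [0.6,0,0]
    - [0,0,0]
    - [0,0,0]
    - [0,0,0]
    - [0,0,0]
    - [0,0,0]
    - [0,0,0]
  hand: [60,50,10,5,5,5,5,5]
  force: 60

```text
t: 3.92
tcp_pos: [0.4306, 0.3242, 0.2046]
tool_rot: [0.493, 0.87, 0.005, 0.003]
force: [-1.0, -0.3, -1.0]
finger_gap: 0.145
```

```bash
python3 plan.py .428 .323 .39 31.2 8
```

```text
t 3.9167 p [0.4306 0.3242 0.2046] toolY 30.96 gap 0.1445782863630594 F [-1.  -0.3 -1. ]
rot row [0.08, 0.0, -0.03]
[[np.float64(0.0), np.float64(-0.1), -23], [np.float64(0.0), np.float64(-0.1), -23], [np.float64(0.0), np.float64(-0.2), -23], [np.float64(0.0), np.float64(-0.2), -23], [np.float64(0.0), np.float64(-0.2), -23], [np.float64(0.0), np.float64(-0.3), -23], [np.float64(0.0), np.float64(-0.3), -23], [np.float64(0.0), np.float64(-0.3), -23]]
```

Call:
drive_tool:
  linear:
    - [0,0,0]
    - [0,0,0]
    - [0,0,5]
    - [0,0,5]
  rot:
    - [0,0,0]
    - [0,0,0]
    - [0,0,0]
    - [0,0,0]
  hand: [40,40,40,40]

```text
t: 4.25
tcp_pos: [0.4323, 0.3249, 0.1957]
tool_rot: [0.493, 0.87, 0.007, 0.004]
force: [-0.4, -0.5, -0.5]
finger_gap: 0.466
```

Call:
drive_tool:
  linear:
    - [0,0,0]
    - [0,0,0]
  rot:
    - [0,0,0]
    - [0,0,0]
  hand: [40,25]

```text
t: 4.42
tcp_pos: [0.4324, 0.3248, 0.1946]
tool_rot: [0.493, 0.87, 0.007, 0.004]
force: [-0.3, 0.0, -0.2]
finger_gap: 0.339
```

Call:
drive_tool:
  linear:
    - [0,0,0]
    - [0,0,0]
    - [0,0,0]
  rot:
    - [0,0,0]
    - [0,0,0]
    - [0,0,0]
  hand: [10,8,8]
  force: 60

```text
t: 4.67
tcp_pos: [0.431, 0.3241, 0.1942]
tool_rot: [0.493, 0.87, 0.005, 0.003]
force: [-1.0, -1.3, -0.8]
finger_gap: 0.154
```

```bash
python3 plan.py .428 .323 .39 31.2 8
```

```text
t 4.6667 p [0.431  0.3241 0.1942] toolY 30.93 gap 0.1537733811168338 F [-1.  -1.3 -0.8]
rot row [0.08, 0.0, -0.03]
[[np.float64(0.1), np.float64(-0.1), -24], [np.float64(0.1), np.float64(-0.2), -24], [np.float64(0.1), np.float64(-0.2), -24], [np.float64(0.1), np.float64(-0.2), -24], [np.float64(0.1), np.float64(-0.3), -24], [np.float64(0.1), np.float64(-0.3), -24], [np.float64(0.1), np.float64(-0.3), -24], [np.float64(0.1), np.float64(-0.4), -24]]
```

Call:
drive_tool:
  linear:
    - [0,0,-8]
    - [0,0,-16]
    - [0,0,-24]
    - [0,0,-28]
    - [0,0,-28]
    - [0,0,-28]
    - [0,0,-28]
    - [0,0,-20]
    - [0,0,-12]
    - [0,0,0]
  rot:
    - [0.1,0,0]
    - [0.1,0,0]
    - [0.1,0,0]
    - [0.1,0,0]
    - [0.1,0,0]
    - [0.1,0,0]
    - [0,0,0]
    - [0,0,0]
    - [0,0,0]
    - [0,0,0]
  hand: [8,8,8,8,8,8,8,8,8,8]

```text
t: 5.5
tcp_pos: [0.4258, 0.322, 0.3871]
tool_rot: [0.493, 0.87, -0.009, -0.007]
force: [0.5, 0.3, -6.6]
finger_gap: 0.148
```

```bash
python3 - <<'E'
from h import *
B=[.5425,.041,-.180]
print('entry,seat,jar..',world(np.array([[-.13,0,0],[-.046,0,0],[-.129,.112,0]]),B))
E
python3 plan.py .415 .064 .39 -10.3 14
```

```text
entry,seat,jar.. [[0.41460032 0.06427384 0.        ]
 [0.49724319 0.04923536 0.        ]
 [0.43563548 0.17428531 0.        ]]
t 5.5 p [0.4258 0.322  0.3871] toolY 30.98 gap 0.14775632787804605 F [ 0.5  0.3 -6.6]
rot row [-0.1, 0.02, 2.95]
[[-15, -10, np.float64(-0.0)], [-16, -9, np.float64(-0.0)], [-16, -9, np.float64(-0.1)], [-17, np.float64(-7.7), np.float64(-0.1)], [-17, np.float64(-6.8), np.float64(-0.1)], [-17, np.float64(-5.9), np.float64(-0.1)], [-18, np.float64(-5.0), np.float64(-0.1)], [-18, np.float64(-4.1), np.float64(-0.1)], [-18, np.float64(-3.1), np.float64(-0.2)], [-18, np.float64(-2.2), np.float64(-0.2)], [-18, np.float64(-1.3), np.float64(-0.2)], [-18, np.float64(-0.3), np.float64(-0.2)], [-18, np.float64(0.6), np.float64(-0.2)], [-18, np.float64(1.6), np.float64(-0.2)]]
```

Call:
drive_tool:
  linear:
    - [-15,-10,0]
    - [-16,-9,0]
    - [-16,-9,0]
    - [-17,-8,0]
    - [-17,-7,0]
    - [-17,-6,0]
    - [-18,-5,0]
    - [-18,-4,0]
    - [-18,-3,0]
    - [-18,-2,0]
    - [-18,-1,0]
    - [-18,0,0]
    - [-15,0.5,0]
    - [-8,1,0]
    - [0,0,0]
    - [0,0,0]
  rot:
    - [-0.1,0,2.9]
    - [-0.1,0,2.9]
    - [-0.1,0,2.9]
    - [-0.1,0,2.9]
    - [-0.1,0,2.9]
    - [-0.1,0,2.9]
    - [-0.1,0,2.9]
    - [-0.1,0,2.9]
    - [-0.1,0,2.9]
    - [-0.1,0,2.9]
    - [-0.1,0,2.9]
    - [-0.1,0,2.9]
    - [0,0,2.9]
    - [0,0,2.0]
    - [0,0,0]
    - [0,0,0]
  hand: [8,8,8,8,8,8,8,8,8,8,8,8,8,8,8,8]

```text
t: 6.83
tcp_pos: [0.3987, 0.0694, 0.3677]
tool_rot: [0.769, 0.639, -0.017, -0.011]
force: [1.0, 0.7, -6.9]
finger_gap: 0.146
```

```bash
python3 plan.py .415 .064 .39 -10.3 2; python3 - <<'E'
from h import *
s=manip.sense();p=np.array(s['tcp_pos']);r=R.from_quat(s['tool_rot']).as_matrix()
yaw=np.arctan2(r[1,1],r[0,1]);off=r[:,2]*.0542;c=p+off
im={n:cams.snapshot(n)[:,:,::-1].copy() for n in M}
P=[c[0],c[1],yaw,c[2]-.14];B=[.5425,.041,-.18]
HK=[box(-.082,0,y-.005,y+.005,.202,.21) for y in(-.036,.036)]+[box(-.082,-.07,-.041,-.031,.202,.239),box(-.082,-.07,.023,.049,.202,.239)]
print(P)
o=[]
for n,(x,y) in(('scene',(190,90)),('top',(230,160))):
    i=cv2.resize(im[n],None,fx=4,fy=4,interpolation=cv2.INTER_CUBIC)
    for bs,q,col in((UBLUE+UBODY,P,(0,255,0)),(HK,B,(0,0,255))):
        for b in bs: cv2.polylines(i,[np.round(cv2.convexHull(((proj(world(b,q),n)+.5)*4).astype(np.float32))).astype(int)],True,col,1)
    o.append(i[y*4:y*4+560,x*4:x*4+395])
cv2.imwrite('pics/carry.png',np.hstack(o))
E
```

```text
t 6.8333 p [0.3987 0.0694 0.3677] toolY -10.5 gap 0.1460286780436363 F [ 1.   0.7 -6.9]
rot row [-1.1, 0.35, -0.09]
[[np.float64(-1.3), 8, -11], [np.float64(-1.3), 8, -11]]
[np.float64(0.3965315721093711), np.float64(0.06917347108218332), np.float64(-0.18327000409664918), np.float64(0.17350477766013994)]
```

View pics/carry.png

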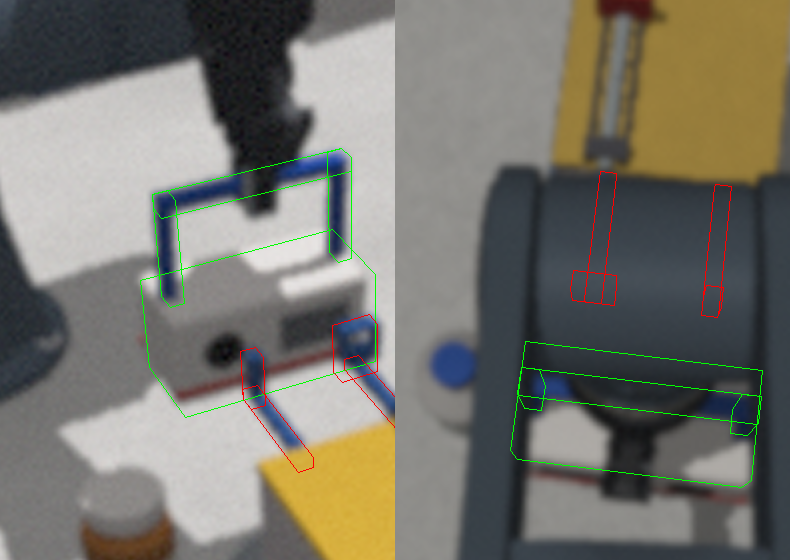

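```bash
python3 - <<'E'
from h import *
B=[.5425,.041,-.18];c,s=np.cos(B[2]),np.sin(B[2])
for nm,px,z in(('bottle',(244.5,251),.17),('jar',(333.8,264.9),.12)):
    w=atz(px,'top',z);d=w-B[:2];print(nm,w,'br',c*d[0]+s*d[1],-s*d[0]+c*d[1])
s_=manip.sense()['tcp_pos'];d=s_[:2]-np.array(B[:2]);print('tcp br',c*d[0]+s*d[1],-s*d[0]+c*d[1])
E
python3 plan.py .403 .0663 .35 -10.3 3
```

```text
bottle [0.43856904 0.18038092] br -0.12720512790196217 0.11852232374548957
jar [ 0.39472989 -0.04827758] br -0.1293993684877489 -0.11429040142359184
tcp br -0.14643673090691195 0.0025841168422967957
t 6.9333 p [0.3989 0.0698 0.3679] toolY -10.41 gap 0.1494062186738345 F [-0.  -0.1 -6.5]
rot row [-0.73, 0.24, -0.03]
[[np.float64(-0.8), np.float64(1.8), np.float64(5.9)], [np.float64(-0.8), np.float64(1.7), np.float64(5.9)], [np.float64(-0.9), np.float64(1.6), np.float64(5.9)]]
```

Call:
drive_tool:
  linear:
    - [-0.8,1.8,6]
    - [-0.8,1.7,6]
    - [-0.8,1.6,6]
    - [0,0,0]
    - [0,0,0]
  rot:
    - [-0.7,0.2,0]
    - [-0.7,0.2,0]
    - [-0.7,0.2,0]
    - [0,0,0]
    - [0,0,0]
  hand: [8,8,8,8,8]

```text
t: 7.35
tcp_pos: [0.4034, 0.0704, 0.3493]
tool_rot: [0.766, 0.643, 0.0, -0.0]
force: [0.4, 0.2, -6.5]
finger_gap: 0.146
```

```bash
python3 plan.py .406 .0659 .320 -10.3 4
```

```text
t 7.35 p [0.4034 0.0704 0.3493] toolY -9.91 gap 0.1463262181322296 F [ 0.4  0.2 -6.5]
rot row [0.01, -0.01, 0.1]
[[np.float64(-1.0), np.float64(0.8), np.float64(7.3)], [np.float64(-1.0), np.float64(0.8), np.float64(7.3)], [np.float64(-1.0), np.float64(0.8), np.float64(7.3)], [np.float64(-1.0), np.float64(0.8), np.float64(7.3)]]
```

Call:
drive_tool:
  linear:
    - [-1.3,0.8,7.3]
    - [-1.2,0.8,7.3]
    - [-1.2,0.8,7.3]
    - [-1.2,0.8,7.3]
    - [0,0,0]
  rot:
    - [0,0,0.1]
    - [0,0,0.1]
    - [0,0,0.1]
    - [0,0,0.1]
    - [0,0,0]
  hand: [8,8,8,8,8]

```text
t: 7.77
tcp_pos: [0.4067, 0.066, 0.3182]
tool_rot: [0.767, 0.642, 0.001, 0.0]
force: [-0.9, 1.0, -6.5]
finger_gap: 0.149
```

```bash
cat > ov.py <<'E'
import sys
from h import *
s=manip.sense();p=np.array(s['tcp_pos']);r=R.from_quat(s['tool_rot']).as_matrix()
yaw=np.arctan2(r[1,1],r[0,1]);c=p+r[:,2]*.0542
P=[c[0],c[1],yaw,c[2]-.14];B=[.5425,.041,-.18]
HK=[box(-.082,-.07,-.041,-.031,.202,.239),box(-.082,-.07,.023,.049,.202,.239)]
i=cv2.resize(cams.snapshot('scene')[:,:,::-1],None,fx=6,fy=6,interpolation=cv2.INTER_CUBIC)
for bs,q,col in((UBLUE,P,(0,255,0)),(HK,B,(0,0,255))):
    for b in bs: cv2.polylines(i,[np.round(cv2.convexHull(((proj(world(b,q),'scene')+.5)*6).astype(np.float32))).astype(int)],True,col,1)
x,y=210,110
cv2.imwrite(sys.argv[1],i[y*6:y*6+560,x*6:x*6+780])
E
python3 ov.py pics/low.png; python3 plan.py .497 .0493 .320 -10.3 10
```

```text
t 7.8167 p [0.4067 0.0661 0.3186] toolY -10.16 gap 0.14755711513440478 F [-0.5 -0.5 -6.7]
rot row [0.01, -0.01, 0.01]
[[np.float64(-0.1), 9, np.float64(-0.1)], [np.float64(-0.1), 9, np.float64(-0.1)], [np.float64(-0.1), 9, np.float64(-0.1)], [np.float64(-0.1), 9, np.float64(-0.1)], [np.float64(-0.0), 9, np.float64(-0.1)], [np.float64(-0.0), 9, np.float64(-0.1)], [np.float64(-0.0), 9, np.float64(-0.1)], [np.float64(-0.0), 9, np.float64(-0.1)], [np.float64(-0.0), 9, np.float64(-0.1)], [np.float64(-0.0), 9, np.float64(-0.1)]]
```

View pics/low.png

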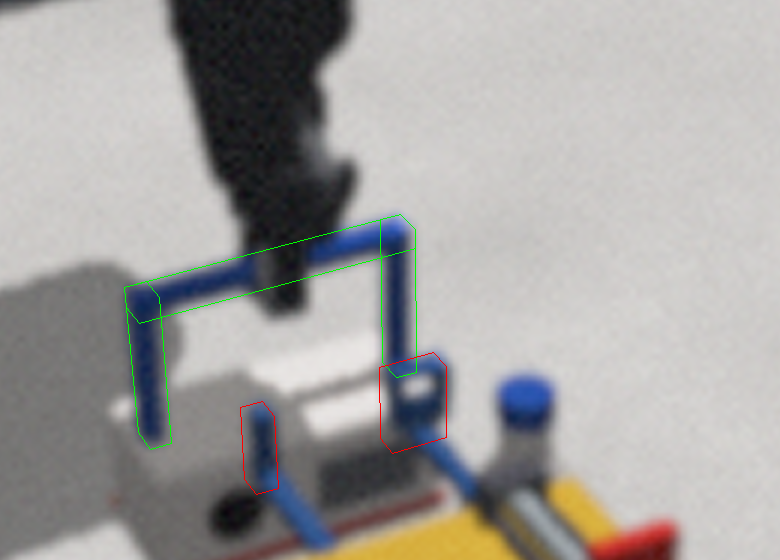

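Call:
drive_tool:
  linear:
    - [-0.4,6,0]
    - [-0.4,9,0]
    - [-0.4,9,0]
    - [-0.4,9,0]
    - [0,9,0]
  rot:
    - [0,0,0]
    - [0,0,0]
    - [0,0,0]
    - [0,0,0]
    - [0,0,0]
  hand: [8,8,8,8,8]

```text
t: 8.23
tcp_pos: [0.4506, 0.0563, 0.3188]
tool_rot: [0.767, 0.642, 0.001, 0.0]
force: [-0.0, -0.4, -6.7]
finger_gap: 0.157
```

```bash
python3 plan.py .4973 .0508 .3185 -10.3 5
```

```text
t 8.2333 p [0.4506 0.0563 0.3188] toolY -10.17 gap 0.15661698344734554 F [-0.  -0.4 -6.7]
rot row [0.02, -0.02, 0.03]
[[np.float64(0.6), 9, np.float64(0.1)], [np.float64(0.6), 9, np.float64(0.1)], [np.float64(0.6), 9, np.float64(0.1)], [np.float64(0.6), 9, np.float64(0.1)], [np.float64(0.6), 9, np.float64(0.1)]]
```

Call:
drive_tool:
  linear:
    - [3,0,0]
    - [0.3,6,0]
    - [0.2,9,0]
    - [0.2,9,0]
    - [0.2,9,0]
    - [0.2,9,0]
    - [0,4,0]
    - [0,0,0]
  rot:
    - [0,0,0]
    - [0,0,0]
    - [0,0,0]
    - [0,0,0]
    - [0,0,0]
    - [0,0,0]
    - [0,0,0]
    - [0,0,0]
  hand: [8,8,8,8,8,8,8,8]

```text
t: 8.9
tcp_pos: [0.5062, 0.0509, 0.3192]
tool_rot: [0.767, 0.641, 0.003, 0.002]
force: [0.6, 0.5, -7.0]
finger_gap: 0.15
```

```bash
python3 plan.py .4973 .0508 .273 -10.3 7;python3 ov.py pics/over.png
```

```text
t 8.9 p [0.5062 0.0509 0.3192] toolY -10.21 gap 0.15049714450409327 F [ 0.6  0.5 -7. ]
rot row [0.05, -0.01, 0.01]
[[np.float64(-0.2), np.float64(-1.3), np.float64(6.6)], [np.float64(-0.2), np.float64(-1.3), np.float64(6.6)], [np.float64(-0.2), np.float64(-1.3), np.float64(6.6)], [np.float64(-0.2), np.float64(-1.3), np.float64(6.6)], [np.float64(-0.2), np.float64(-1.3), np.float64(6.6)], [np.float64(-0.2), np.float64(-1.3), np.float64(6.6)], [np.float64(-0.2), np.float64(-1.3), np.float64(6.6)]]
```

View pics/over.png

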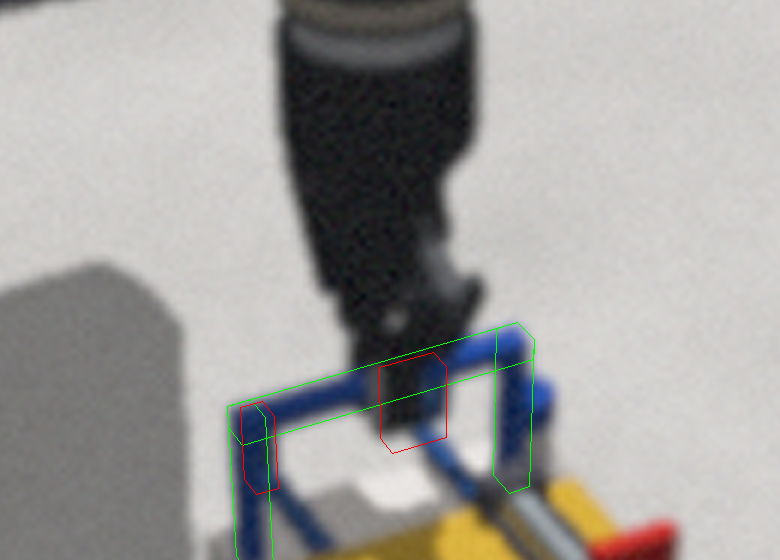

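The bar is behind the tips with both arms inside the window: bar ends at about scene (249,180) and (296,168). I'll back off 9 mm and lower.

Call:
drive_tool:
  linear:
    - [-0.6,-4.5,0]
    - [-0.6,-4.5,0]
    - [0,0,7]
    - [0,0,7]
    - [0,0,7]
    - [0,0,7]
    - [0,0,7]
  rot:
    - [0.2,0,0]
    - [0.2,0,0]
    - [0,0,0]
    - [0,0,0]
    - [0,0,0]
    - [0,0,0]
    - [0,0,0]
  hand: [8,8,8,8,8,8,8]

```text
t: 9.53
tcp_pos: [0.4931, 0.052, 0.2818]
tool_rot: [0.767, 0.642, -0.0, -0.002]
force: [-0.8, -0.4, -6.8]
finger_gap: 0.149
```

```bash
python3 plan.py .4973 .0508 .269 -10.3 5
```

```text
t 9.5333 p [0.4931 0.052  0.2818] toolY -10.18 gap 0.14940841712534694 F [-0.8 -0.4 -6.8]
rot row [-0.04, -0.02, 0.02]
[[np.float64(-0.1), np.float64(0.9), np.float64(2.6)], [np.float64(-0.1), np.float64(0.9), np.float64(2.6)], [np.float64(-0.1), np.float64(0.9), np.float64(2.6)], [np.float64(-0.1), np.float64(0.9), np.float64(2.6)], [np.float64(-0.1), np.float64(0.9), np.float64(2.6)]]
```

Now lower slowly until the weight transfers.

Call:
drive_tool:
  linear:
    - [-0.1,1,2.6]
    - [-0.1,1,2.6]
    - [-0.1,1,2.6]
    - [0,1,2.6]
  rot:
    - [0,0,0]
    - [0,0,0]
    - [0,0,0]
    - [0,0,0]
  hand: [8,8,8,8]

```text
t: 9.87
tcp_pos: [0.4963, 0.0511, 0.2685]
tool_rot: [0.767, 0.642, -0.002, -0.004]
force: [-9.4, 0.6, 26.9]
finger_gap: 0.147
```

Call:
drive_tool:
  linear:
    - [0,0,2]
  rot:
    - [0,0,0]
  hand: [8]

```text
t: 9.95
tcp_pos: [0.4963, 0.0511, 0.2685]
tool_rot: [0.767, 0.642, -0.002, -0.004]
force: [-8.3, 0.6, 24.8]
finger_gap: 0.147
```

Seated at the predicted height. I'll ease off and open partially, since fully open fingers would hit the column.

Call:
drive_tool:
  linear:
    - [0,0,-1]
    - [0,0,0]
    - [0,0,0]
    - [0,0,0]
    - [0,0,0]
  rot:
    - [0,0,0]
    - [0,0,0]
    - [0,0,0]
    - [0,0,0]
    - [0,0,0]
  hand: [8,20,30,36,36]

```text
t: 10.37
tcp_pos: [0.5007, 0.0506, 0.274]
tool_rot: [0.767, 0.642, 0.002, 0.001]
force: [0.0, 0.2, -0.5]
finger_gap: 0.427
```

Call:
drive_tool:
  linear:
    - [0,0,-4]
    - [0,0,-8]
    - [0,0,-14]
    - [0,0,-20]
    - [0,0,-24]
    - [0,0,-24]
    - [0,0,0]
  rot:
    - [0,0,0]
    - [0,0,0]
    - [0,0,0]
    - [0,0,0]
    - [0,0,0]
    - [0,0,0]
    - [0,0,0]
  hand: [36,36,36,36,36,36,36]

```text
t: 10.95
tcp_pos: [0.5008, 0.0503, 0.3743]
tool_rot: [0.767, 0.642, 0.002, 0.001]
force: [1.2, 0.2, 1.5]
finger_gap: 0.424
```

```bash
python3 - <<'E'
from h import *
i=cams.snapshot('scene')[:,:,::-1];x,y=210,130
cv2.imwrite('pics/hung.png',cv2.resize(i[y:y+100,x:x+135],(780,578),interpolation=cv2.INTER_CUBIC))
a=cams.spot_point('bolt_paddle','scene')[:1];cams.snapshot('top');b=cams.spot_point('bolt_paddle','top')[:1];print(a,b)
B=[.5425,.041,-.18];c,s=np.cos(B[2]),np.sin(B[2])
for e,n in((a,'scene'),(b,'top')):
    if e: d=atz(e[0]['at'],n,.27)-B[:2];print(n,'paddle br',c*d[0]+s*d[1],-s*d[0]+c*d[1])
E
python3 plan.py .65 .057 .36 -10.3 10
```

```text
[{'at': [313.6, 198.0], 'score': 0.81}] []
scene paddle br 0.09656177904755395 0.03600120588520017
t 11.15 p [0.498  0.0505 0.3686] toolY -10.2 gap 0.4190249025720489 F [ 0.2  0.4 -0.1]
rot row [-0.04, -0.01, 0.01]
[[np.float64(3.3), 15, np.float64(0.8)], [np.float64(3.3), 15, np.float64(0.8)], [np.float64(3.3), 15, np.float64(0.8)], [np.float64(3.3), 15, np.float64(0.8)], [np.float64(3.3), 15, np.float64(0.8)], [np.float64(3.3), 15, np.float64(0.8)], [np.float64(3.3), 15, np.float64(0.8)], [np.float64(3.3), 15, np.float64(0.8)], [np.float64(3.4), 15, np.float64(0.8)], [np.float64(3.4), 15, np.float64(0.9)]]
```

View pics/hung.png

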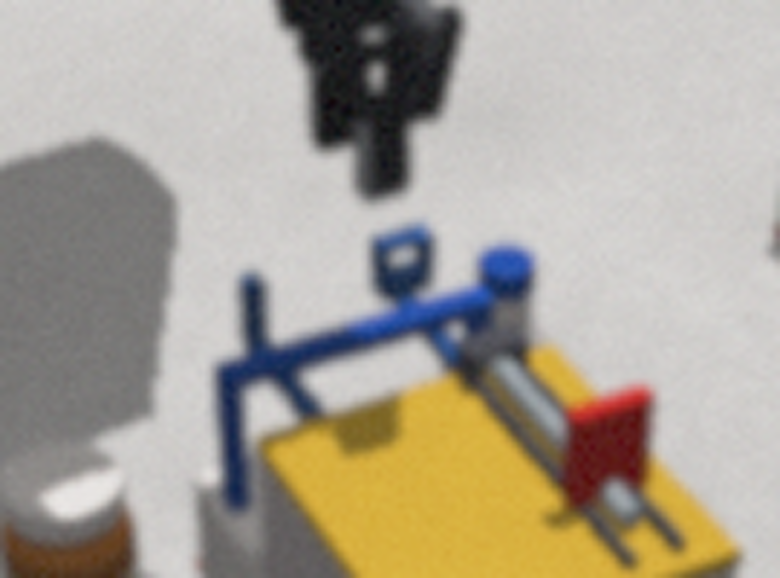

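The unit hangs with the bar across both arms, crop (225,375)–(500,300), and the gripper is clear. The paddle is at joint about 0.008. Next I go above the paddle.

Call:
drive_tool:
  linear:
    - [3.3,14,0]
    - [3.3,15,0]
    - [3.3,15,0]
    - [3.3,15,0]
    - [3.3,15,0]
    - [3.3,15,0]
    - [3.3,15,0]
    - [3.3,15,0]
    - [3.4,15,0]
    - [3,10,0]
    - [0,0,0]
  rot:
    - [0,0,0]
    - [0,0,0]
    - [0,0,0]
    - [0,0,0]
    - [0,0,0]
    - [0,0,0]
    - [0,0,0]
    - [0,0,0]
    - [0,0,0]
    - [0,0,0]
    - [0,0,0]
  hand: [50,50,50,50,50,50,50,50,50,50,50]

```text
t: 12.07
tcp_pos: [0.6431, 0.0582, 0.3451]
tool_rot: [0.767, 0.641, -0.016, -0.018]
force: [0.0, 0.1, 0.5]
finger_gap: 0.584
```

```bash
python3 plan.py .646 .0585 .322 -10.3 5; python3 - <<'E'
from h import *
o=[]
for n,(x,y) in(('scene',(260,130)),('top',(240,110))):
    i=cams.snapshot(n)[:,:,::-1];o.append(cv2.resize(i[y:y+100,x:x+100],(400,400),interpolation=cv2.INTER_CUBIC))
cv2.imwrite('pics/pad.png',np.hstack(o))
E
```

```text
t 12.0667 p [0.6431 0.0582 0.3451] toolY -10.25 gap 0.584198347243205 F [0.  0.1 0.5]
rot row [-0.55, 0.02, 0.01]
[[np.float64(0.2), np.float64(0.8), np.float64(4.6)], [np.float64(0.2), np.float64(0.7), np.float64(4.6)], [np.float64(0.2), np.float64(0.7), np.float64(4.6)], [np.float64(0.2), np.float64(0.6), np.float64(4.6)], [np.float64(0.2), np.float64(0.6), np.float64(4.6)]]
```

View pics/pad.png

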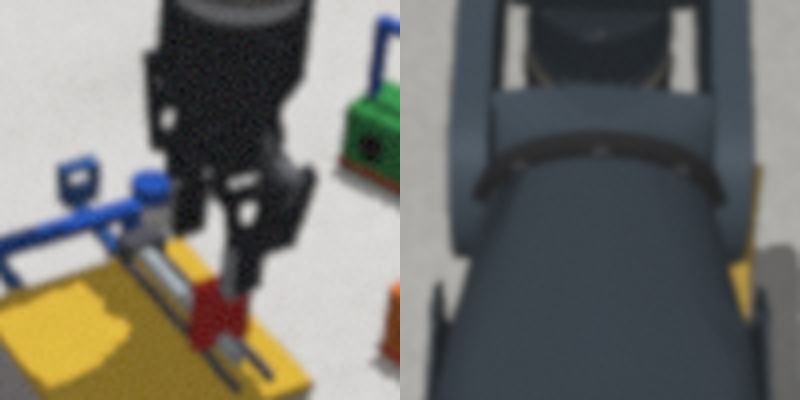

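Front finger at scene (306,185), rear finger at (320,201), paddle top at about (315,200). The paddle sits slightly behind jaw centre, so I shift 6 mm further back and go down.

Call:
drive_tool:
  linear:
    - [0.3,7,0]
    - [0.2,2,5]
    - [0.2,0,6]
    - [0.2,0,6]
    - [0.2,0,6]
  rot:
    - [-1,0,0]
    - [-1,0,0]
    - [-0.8,0,0]
    - [0,0,0]
    - [0,0,0]
  hand: [58,58,58,58,58]

```text
t: 12.58
tcp_pos: [0.6482, 0.0574, 0.3211]
tool_rot: [0.767, 0.641, -0.001, 0.001]
force: [0.7, -0.6, -0.3]
finger_gap: 0.678
```

```bash
python3 plan.py .651 .0575 .321 -10.3 2; python3 - <<'E'
from h import *
i=cams.snapshot('scene')[:,:,::-1]
cv2.imwrite('pics/pad2.png',cv2.resize(i[150:250,270:370],(500,500),interpolation=cv2.INTER_CUBIC))
E
```

```text
t 12.5833 p [0.6482 0.0574 0.3211] toolY -10.24 gap 0.677781814155608 F [ 0.7 -0.6 -0.3]
rot row [0.04, 0.09, 0.03]
[[np.float64(0.3), np.float64(1.4), np.float64(0.0)], [np.float64(0.3), np.float64(1.4), np.float64(0.0)]]
```

View pics/pad2.png

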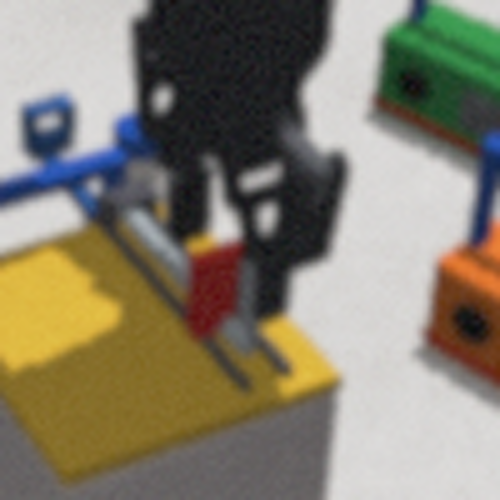

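The paddle, crop (215,290), is between front finger (185,235) and rear finger (265,300). Closing softly.

Call:
drive_tool:
  linear:
    - [0,0,0]
    - [0,0,0]
    - [0,0,0]
    - [0,0,0]
    - [0,0,0]
    - [0,0,0]
  rot:
    - [0,0,0]
    - [0,0,0]
    - [0,0,0]
    - [0,0,0]
    - [0,0,0]
    - [0,0,0]
  hand: [45,30,15,4,4,4]
  force: 30

```text
t: 13.13
tcp_pos: [0.6471, 0.0574, 0.3193]
tool_rot: [0.768, 0.641, -0.002, -0.0]
force: [-0.2, 0.5, -1.4]
finger_gap: 0.109
```

```bash
python3 - <<'E'
from h import *
B=[.5425,.041,-.18];d=manip.sense()['tcp_pos'][:2]-np.array(B[:2]);c,s=np.cos(B[2]),np.sin(B[2]);print('paddle br',c*d[0]+s*d[1],-s*d[0]+c*d[1])
E
python3 plan.py .5725 .0715 .322 -10.3 10
```

```text
paddle br 0.09994143584310025 0.03482945589512261
t 13.1333 p [0.6471 0.0574 0.3193] toolY -10.31 gap 0.10891164714970916 F [-0.2  0.5 -1.4]
rot row [-0.02, 0.02, -0.0]
[[np.float64(0.1), np.float64(-7.6), np.float64(-0.3)], [np.float64(0.1), np.float64(-7.6), np.float64(-0.3)], [np.float64(0.1), np.float64(-7.6), np.float64(-0.3)], [np.float64(0.1), np.float64(-7.6), np.float64(-0.3)], [np.float64(0.1), np.float64(-7.6), np.float64(-0.3)], [np.float64(0.1), np.float64(-7.6), np.float64(-0.3)], [np.float64(0.1), np.float64(-7.6), np.float64(-0.3)], [np.float64(0.1), np.float64(-7.6), np.float64(-0.3)], [np.float64(0.1), np.float64(-7.6), np.float64(-0.3)], [np.float64(0.1), np.float64(-7.6), np.float64(-0.3)]]
```

Call:
drive_tool:
  linear:
    - [0,-6,0]
    - [0,-8,0]
    - [0,-8,0]
    - [0,-8,0]
    - [0,-8,0]
    - [0,-8,0]
    - [0,-6,0]
  rot:
    - [0,0,0]
    - [0,0,0]
    - [0,0,0]
    - [0,0,0]
    - [0,0,0]
    - [0,0,0]
    - [0,0,0]
  hand: [4,4,4,4,4,4,4]

```text
t: 13.72
tcp_pos: [0.5938, 0.0673, 0.3193]
tool_rot: [0.768, 0.64, 0.001, 0.002]
force: [2.9, 0.1, -2.0]
finger_gap: 0.11
```

```bash
cat > br.py <<'E'
from h import *
B=[.5425,.041,-.18];d=manip.sense()['tcp_pos'][:2]-np.array(B[:2]);c,s=np.cos(B[2]),np.sin(B[2]);print('tcp br',c*d[0]+s*d[1],-s*d[0]+c*d[1],manip.sense()['tcp_pos'][2],manip.sense()['force'],manip.sense()['finger_gap'])
E
python3 br.py
```

```text
tcp br 0.04581423639453656 0.03503633513454007 0.31927357237344994 [ 2.94356525  0.05085875 -1.99256727] 0.10978835324906001
```

Call:
drive_tool:
  linear:
    - [0,-5,0]
    - [0,-5,0]
    - [0,-5,0]
  rot:
    - [0,0,0]
    - [0,0,0]
    - [0,0,0]
  hand: [4,4,4]

```text
t: 13.97
tcp_pos: [0.5765, 0.0705, 0.3193]
tool_rot: [0.768, 0.64, 0.001, 0.002]
force: [2.9, 0.2, -2.1]
finger_gap: 0.11
```

Call:
drive_tool:
  linear:
    - [0,-3,0]
    - [0,-3,0]
    - [0,-3,0]
  rot:
    - [0,0,0]
    - [0,0,0]
    - [0,0,0]
  hand: [4,4,4]

```text
t: 14.22
tcp_pos: [0.5714, 0.0714, 0.3194]
tool_rot: [0.768, 0.64, 0.006, 0.008]
force: [11.8, -1.2, -9.5]
finger_gap: 0.109
```

```bash
python3 br.py
```

```text
tcp br 0.022998680906083886 0.03507007478732459 0.31938320122809377 [11.83037496 -1.19914461 -9.50602626] 0.10949446259449312
```

Call:
drive_tool:
  linear:
    - [0,-3,0]
    - [0,-3,0]
  rot:
    - [0,0,0]
    - [0,0,0]
  hand: [4,4]

```text
t: 14.38
tcp_pos: [0.5706, 0.0715, 0.3193]
tool_rot: [0.768, 0.64, 0.01, 0.013]
force: [10.6, 0.6, -6.3]
finger_gap: 0.105
```

Call:
drive_tool:
  linear:
    - [0,1,0]
    - [0,0,0]
    - [0,0,0]
    - [0,0,0]
  rot:
    - [0,0,0]
    - [0,0,0]
    - [0,0,0]
    - [0,0,0]
  hand: [12,20,30,30]

```text
t: 14.72
tcp_pos: [0.5703, 0.0712, 0.3198]
tool_rot: [0.768, 0.641, 0.009, 0.012]
force: [0.9, -0.0, 0.1]
finger_gap: 0.35
```

Call:
drive_tool:
  linear:
    - [0,0,-5]
    - [0,0,-12]
    - [0,0,-20]
    - [0,0,-25]
    - [0,0,-25]
    - [0,8,-25]
    - [0,12,-20]
    - [0,20,0]
    - [0,20,0]
    - [0,20,0]
    - [0,20,0]
    - [0,20,0]
    - [0,20,0]
    - [0,0,0]
  rot:
    - [0,0,0]
    - [0,0,0]
    - [0,0,0]
    - [0,0,0]
    - [0,0,0]
    - [0,0,0]
    - [0,0,0]
    - [0,0,0]
    - [0,0,0]
    - [0,0,0]
    - [0,0,0]
    - [0,0,0]
    - [0,0,0]
    - [0,0,0]
  hand: [30,30,30,30,30,30,30,30,30,30,30,30,30,30]

```text
t: 15.88
tcp_pos: [0.7023, 0.0484, 0.4704]
tool_rot: [0.766, 0.642, 0.008, 0.011]
force: [-0.0, -0.2, -0.1]
finger_gap: 0.351
```

```bash
python3 br.py; python3 - <<'E'
from h import *
im={n:cams.snapshot(n)[:,:,::-1] for n in M}
cv2.imwrite('pics/fin.png',cv2.resize(im['scene'][120:270,200:400],(780,585),interpolation=cv2.INTER_CUBIC))
for l in('bolt_paddle','defib','bottle','jar','bowl'):
    e=[cams.spot_point(l,n)[:1] for n in('scene','top')];print(l,[np.round(x[0]['at']).tolist() if x else None for x in e])
    if l=='bolt_paddle' and e[0]:
        B=[.5425,.041,-.18];c,s=np.cos(B[2]),np.sin(B[2])
        d=atz(e[0][0]['at'],'scene',.27)-B[:2];print('paddle br',c*d[0]+s*d[1],-s*d[0]+c*d[1])
E
```

```text
tcp br 0.15587199437760926 0.03587360078666261 0.47044020774228246 [-0.00170199 -0.21976159 -0.05080926] 0.350657283868839
bolt_paddle [[297.0, 182.0], None]
paddle br 0.02487390615680923 0.03307788310887093
defib [[125.0, 309.0], [431.0, 245.0]]
bottle [[265.0, 245.0], [251.0, 259.0]]
jar [[225.0, 244.0], None]
bowl [[264.0, 244.0], None]
```

View pics/fin.png

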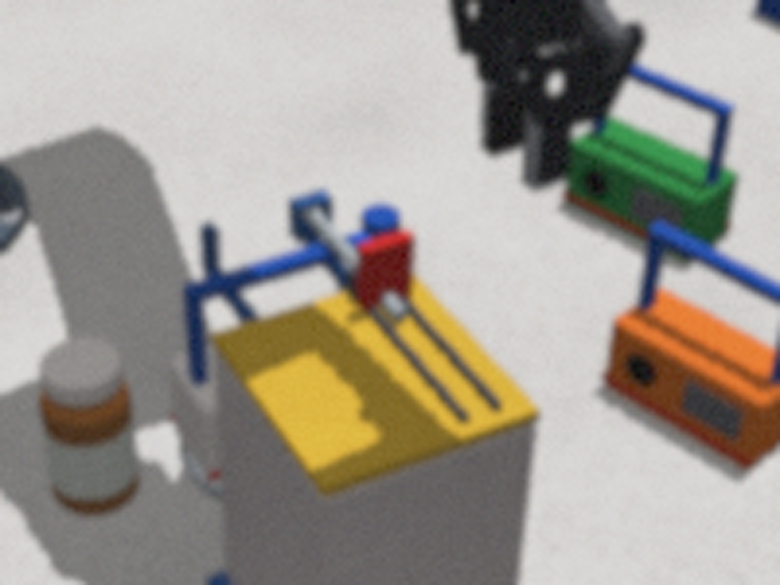

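The rod, crop (330,235), passes over the handle into the keeper, and the paddle measures x = 0.0249 against 0.025 for fully home. The unit hangs, bystanders stand and the gripper is clear.

```bash
python3 -c "
from station import order;print(order.sign_off())"
```

```text
the job is handed in; nothing more can be done
None
```

The white suction unit now hangs by its handle on both prongs of the bracket. The gate bolt is fully home over the handle in its keeper. I handed the job in at about 16 s, with the gripper well clear.

- **Unit:** I lifted it, brought it in between the bottle and the jar, and lowered it until the bar took the weight at the expected height. The last picture shows the bar lying across both arms.
- **Bolt:** I gripped the paddle and slid it until it hit its stop at about 12 N. The last picture puts the paddle at x = 0.0249 m in the bracket frame, against 0.025 m for fully home. The rod is visible passing into the keeper.
- **Bystanders:** The defibrillator, jar and bowl are within about 3 px of their starting positions in the scene camera. The top camera could no longer detect the jar or the bowl.
- **Disagreement:** In the last check the scene-camera detection for "bottle" landed on the bowl's pixels, which I take as a misdetection. The top camera has the bottle within 1 px, and its cap shows in the picture.
- **Remarks:** The two cameras disagreed by up to about 6 mm on the bracket's position, so I used a value between them. I also gripped the handle twice, because the tool rose about 8 mm during the first close.

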